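# Stow the throat spatula and the thermometer in the sampling tray

## Task

Put the two used instruments back in the tray of the sampling desk, each lying flat in its own compartment. The blue-handled spatula goes in the long lane: slip its steel blade at a slant under the orange cross bar, press back the red sprung stop and lay the handle down, so that the spring holds it against the tall orange end wall; the green thermometer goes flat in the pocket of its own shape, its steel probe in the narrow part. Do not force either instrument against the tray, and leave the yellow torch in the tray and everything else on the desk where it is.

Things in the scene. Friction and masses are not known exactly. Their poses are not given: they have to be found in the camera images.
- spatula_grip (a point): Place to grip the spatula (180 mm, about 120 g): on its blue handle (110 x 20 wide x 12 high), half-way up, 6 mm above the underside, 110 mm from the blade tip, 70 mm from the handle's end. x points along it to the blade tip, z up out of its upper face when lying flat.
- spatula_tip (a point): End of the spatula's flat steel blade (70 mm long, 22 wide, 4 thick, in line with the handle, undersides level), mid-width, 2 mm above the underside; axes as spatula_grip.
- thermo_grip (a point): Place to grip the thermometer (135 mm, about 70 g): on its green body (95 x 26 wide x 14 high), half-way up, 7 mm above the underside, 82.5 mm from the probe tip, 52.5 mm from the body's end. x points along it to the probe tip, z up out of its upper face.
- thermo_tip (a point): End of the thermometer's steel probe (40 mm long, 10 wide, 8 high, underside level with the body's), 4 mm above the underside; axes as thermo_grip.
- lane (a point): Point on the floor of the spatula lane where the middle of the spatula's length belongs. Axes are the tray's: x along the lane towards the stop (blade end), y left, z up. The tray is fixed, grey with white walls, 260 (x) x 250 mm, no rim, floor 8 mm above the desk. The lane has no side walls from x = -60 to +48 mm (room for fingers). Home: handle end on the end wall, tip at x = +90 mm.
- lane_wall (a point): Foot of the inner face of the tall orange end wall, on the lane floor 90 mm behind lane (-x); tray axes. The wall is 22 mm high above the floor, 6 mm thick. Low side walls 12 mm high, 26 mm apart, run from it 30 mm along the lane.
- lane_bar (a point): Middle of the underside of the orange cross bar, 58 mm beyond lane (+x) and 17 mm above the lane floor; tray axes. The bar is 8 mm wide along x, 5 mm thick. Side walls 17 mm high, 28 mm apart, run from 10 mm before this point to 72 mm beyond it.
- stop (a joint): Travel of the red sprung stop (24 wide, 14 high) along lane x away from the lane's middle: 0 free (its face 80 mm beyond lane), 0.010 with the spatula home, 0.018 m fully back (face at 98 mm). The spring pushes back with about 1.5 N at 0, 4 N at 0.010, 6 N at 0.018.
- pocket (a point): Point on the floor (marked black) of the thermometer pocket where the middle of its length belongs; tray axes. It runs along y, probe tip to -y. Walls 12 mm high: end faces at y = +70.5 (body) and -70.5 mm (probe); body sides 32 mm apart, y = 48.5 to 70.5; probe sides 16 mm apart, y = -35.5 to -70.5; none between. Home: thermo_grip at y = +15 mm.
- torch: Bystander: yellow pen torch with aluminium head, 120 x 17 x 14 mm, lying in the tray's third pocket (120 mm from the thermometer pocket along x); origin at its underside.
- jar: Bystander: clear sample jar with red cap, 52 mm across, 50 mm high; origin at its underside.
- tape: Bystander: roll of blue tape, 84 mm across, 24 mm high; origin at its underside.
Things that resemble listed ones, but are neither listed nor needed, are in the scene too. What is meant by the part that bears thermo_grip is not purple, and is the smaller of those in its own colour.

How it is judged:
By the outcome, as a careful person would: the job done as asked, in the order asked, and still so for the second after the job is handed in, with the robot touching nothing.
It also fails if it takes over 67 s, if anything falls off the work surface, if the arm or the gripper's body presses on something with over 40 N, if the wrist force passes 120 N, or if a joint passes its speed limit or range.

## Robot

A 6-joint arm with a two-finger parallel gripper is mounted at the origin on the work surface. World frame = base frame: x ahead of the robot, y to its left, z up, the work surface at z = 0. Lengths are in mm, angles in rad, forces in N, time in s.
With the tool pointing down it reaches from about 250 to 775 mm from the base axis. Payload 8.9 kg.
Tool frame: the origin (TCP) lies at the very end of the fingers, on their centre line; the grasp point (between the pads) lies 19 mm behind it (bot.grasp_offset is the distance from the TCP to the grasp point, in mm); z points along the fingers, y is the line along which they close (so a half turn about z gives the same grasp; the last joint's range is limited). The gripper opens to 85 mm and grips with 20 to 120 N. Pads are 22 mm wide; open, the fingers measure 114 mm over their backs; the gripper's body (76 mm by 85 mm) begins 54 mm behind the grasp point. The pads swing forward as they close: fully open they stand 13 mm farther back than shut.
Start: joints at [-1.385, 0.291, -0.153, 1.127, 0, 1.431], TCP at [167.539, -497.548, 231.305] pointing down, gripper open.
Joint ranges: [-2.52, 2.52], [-0.91, 1.74], [-1.3, 1.37], [-1.96, 2.02], [-1.52, 1.47], [-3.14, 3.14]. Speed limits (rad/s): [2.22, 2.22, 2.79, 3.14, 3.14, 3.14].

## Interface

Orientations are given as a 3x3 rotation matrix whose columns are the frame's x, y, z axes.
In Python, from cell import bot gives the robot as it stands.
- The arm moves only by the tool carry_out, never from a script. Its arguments are lists of equal length, an entry for each row: "jaw": the gripper command: -1 is fully open, 1 is shut, values between are in proportion; "travel": the shift along the world's x, y, z in m, a list of three; "delta_rot": the turn, a rotation vector about the world's x, y, z in degrees, a list of three. A call has 1 to 20 rows; each row is the pose to reach, as a shift and turn from the pose commanded when the call began; what a row does not reach only later rows make up. A row lasts 1/12 s, in which the tool goes at most 41.7 mm and 7.16 degrees, less where a joint would pass 70% of its speed; a pose out of reach is approached as far as the arm can. A call with a gripper value outside its range is refused whole. The fingers move at their own pace and stop on an object; "force" is the grip in N (left out, the last holds). Time passes only in rows, so rows that repeat a pose let the fingers close. It gives the time, the measured TCP pose, the force, the opening and the grip force at its end, in the units of the state.
- bot.get_obs(): the state, without advancing time (a new reading comes with each control period).
- bot.capture(name): name is "scene" or "side" or "wrist"; returns a dict with "color" (480x640x3 uint8, red, green, blue), "camera_matrix" (3x3 intrinsics, pixels), "T" (4x4, takes a point from camera to world coordinates). Camera axes: x right, y down, z forward; pixel columns grow to the right and rows downward; lengths in mm; the calibration is good to about 2 mm. A picture is of the moment at which its call begins. There is no depth.
- bot.close_job(): hands the job in; it is judged then, once.
The state is a dict: "t": time; "joint_positions": joint angles; "joint_vel": joint speeds; "effort": joint torques, N m; "eef_pos": TCP position; "orientation": TCP orientation; "wrist_force": force on the tool from outside, world axes, zero at the start; "moment": the same for the moment, N m; "finger_gap": finger opening in mm; "grip_force": force on a finger pad.
Only numpy, scipy, OpenCV 4.12 (cv2) and the standard library are available. Lean on these libraries where they do the work, as an engineer would, in place of code of your own. Each camera call takes 0.05 s, during which the arm holds its last target. There are 200 camera calls.

## Working session

There is one attempt and no reset: what is moved stays moved. The work goes in short steps, Python scripts to look and compute and a tool call to move; the robot and the scene stay as the last step left them, time stands still between calls to the robot, and variables do not carry over. Pictures are saved under pics/ and viewed, at most 10 in all, crops included, and the job is handed in when it is done.

Besides the shell and the picture viewer there is one more tool, called after "Emit:" as name(argument=value, ...), one argument or row to a line, values as JSON. carry_out: Moves the arm, as the interface text tells. Its arguments: {"type":"object","properties":{"jaw":{"type":"array"},"travel":{"type":"array"},"delta_rot":{"type":"array"},"force":{"type":"number"}},"required":["jaw","travel","delta_rot"]}

```bash
mkdir -p pics; cat > h.py <<'E'
import numpy as np, cv2, json
from cell import bot
def snap(cam,name):
    c=bot.capture(cam); cv2.imwrite(f'pics/{name}.png',c['color'][:,:,::-1])
    np.savez(f'pics/{name}.npz',K=c['camera_matrix'],T=c['T']); return c
def px2w(name,u,v,z):
    d=np.load(f'pics/{name}.npz');K,T=d['K'],d['T']
    r=T[:3,:3]@np.linalg.solve(K,[u,v,1.]);o=T[:3,3]
    return o+r*(z-o[2])/r[2]
def w2px(name,p):
    d=np.load(f'pics/{name}.npz');K,T=d['K'],d['T']
    q=K@(T[:3,:3].T@(np.array(p,float)-T[:3,3]));return q[:2]/q[2]
def crop(name,x,y,w,h,s,out):
    im=cv2.imread(f'pics/{name}.png')[y:y+h,x:x+w]
    cv2.imwrite(f'pics/{out}.png',cv2.resize(im,None,fx=s,fy=s,interpolation=cv2.INTER_CUBIC))
E
python3 - <<'E'
from h import *
for c in ['scene','side','wrist']:
    s=snap(c,c+'0'); print(c,s['T'].round(2).tolist(),s['camera_matrix'].round(1).tolist())
print(bot.get_obs())
E
```

```text
scene [[-0.0, 0.85, -0.52, 1142.09], [1.0, 0.0, 0.0, 2.38], [0.0, -0.52, -0.85, 1032.38], [0.0, 0.0, 0.0, 1.0]] [[508.0, 0.0, 315.6], [0.0, 508.0, 235.7], [0.0, 0.0, 1.0]]
side [[-1.0, -0.03, 0.0, 513.27], [-0.02, 0.66, -0.75, 1126.37], [0.02, -0.75, -0.66, 1032.02], [0.0, 0.0, 0.0, 1.0]] [[557.0, 0.0, 326.4], [0.0, 557.0, 240.7], [0.0, 0.0, 1.0]]
wrist [[0.32, -0.91, -0.26, 234.33], [-0.95, -0.31, -0.09, -474.01], [-0.0, 0.28, -0.96, 373.74], [0.0, 0.0, 0.0, 1.0]] [[389.3, 0.0, 324.1], [0.0, 389.3, 237.9], [0.0, 0.0, 1.0]]
{'t': 0.15, 'joint_positions': array([-1.38528252e+00,  2.91169574e-01, -1.53904492e-01,  1.12672482e+00,
        2.38870677e-05,  1.43149143e+00]), 'joint_vel': array([-0.00076619, -0.00087945,  0.00208417, -0.00015524,  0.00081711,
       -0.00031987]), 'effort': array([ 1.21957859e-03, -5.37371063e+01,  3.31519246e+01,  1.15427197e-02,
       -2.09960126e-04, -9.66056547e-06]), 'eef_pos': array([ 167.49599853, -497.22702523,  230.87261304]), 'orientation': array([[ 9.47708615e-01,  3.19136889e-01, -1.61447076e-04],
       [ 3.19136888e-01, -9.47708113e-01,  9.89766520e-04],
       [ 1.62866304e-04, -9.89533975e-04, -9.99999497e-01]]), 'wrist_force': array([ 0.11674082, -0.05519856, -0.534328  ]), 'moment': array([-0.05538913, -0.03226821, -0.02352001]), 'grip_force': 0.0, 'finger_gap': 85.39104505949275}
```

View pics/scene0.png

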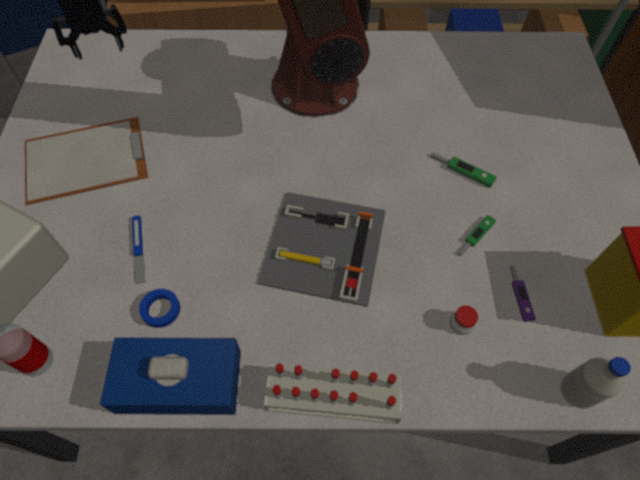

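View pics/side0.png

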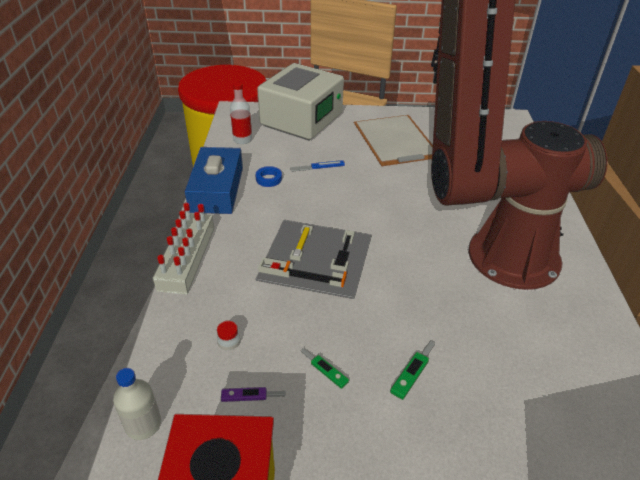

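The three thermometer candidates in the scene view are green at (462,170), which is larger, green at (477,235), which is smaller, and purple at (522,295). The smaller green one at (477,235) fits the description. I'll confirm it in enlarged crops.

```bash
python3 - <<'E'
from h import *
im=cv2.imread('pics/scene0.png'); sd=cv2.imread('pics/side0.png')
R=lambda a,s:cv2.resize(a,None,fx=s,fy=s,interpolation=cv2.INTER_CUBIC)
a=np.zeros((600,800,3),np.uint8)
t=R(im[185:310,255:395],4); a[:500,:560]=t
s=R(im[210:285,120:160],5); a[:375,570:770]=s
cv2.imwrite('pics/m1.png',a)
b=np.zeros((600,800,3),np.uint8)
b[:575,:375]=R(im[145:260,425:500],5)
b[:300,380:780]=R(sd[340:400,290:370],5)
b[310:485,380:780]=R(sd[155:190,280:360],5)
cv2.imwrite('pics/m2.png',b)
E
```

```text
(no output)
```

View pics/m1.png

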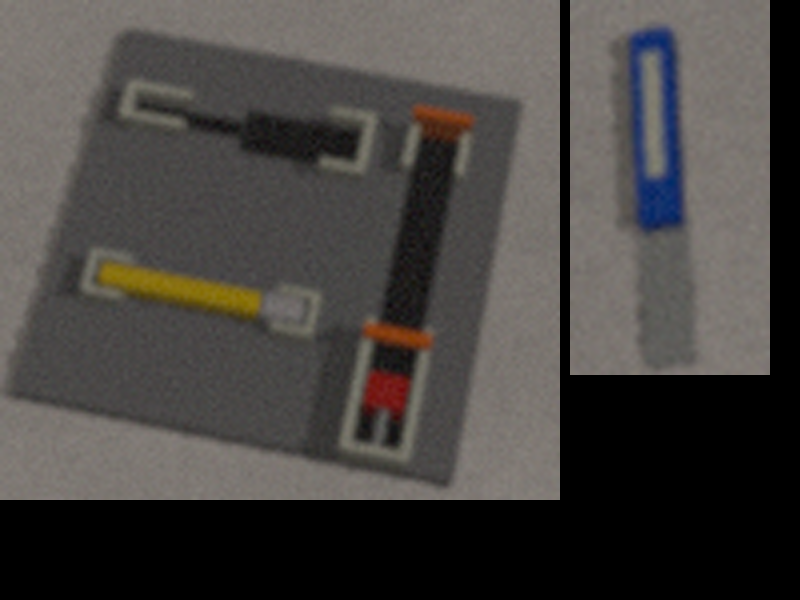

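View pics/m2.png

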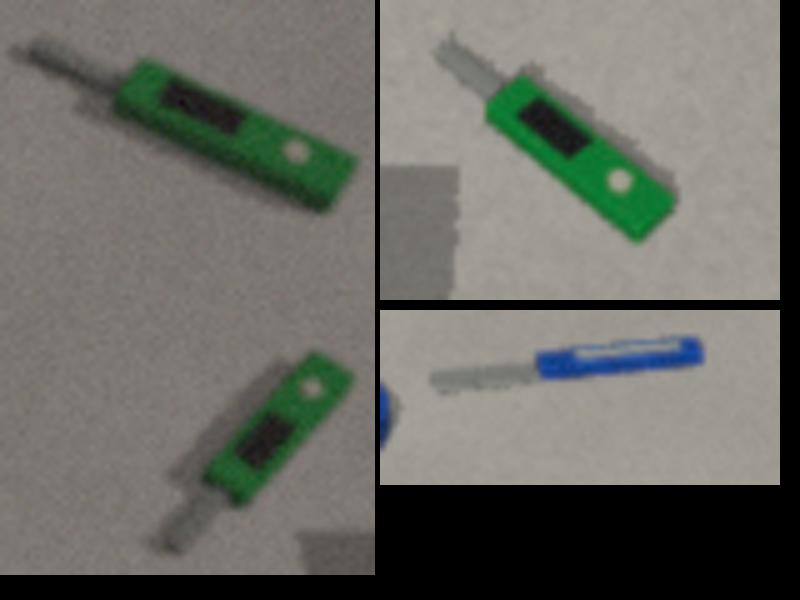

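m1 shows:
- **Tray:** corners at (125,33), (520,100), (450,487) and (12,395).
- **Lane:** wall near (443,118), bar near (397,335), red stop near (387,393).
- **Spatula:** handle from (652,32) to (660,229), tip near (668,365).

m2 confirms that the lower-left green thermometer is the smaller one. Its body runs from (334,362) to (226,490) and its tip is near (167,548).

```bash
python3 - <<'E'
from h import *
np.set_printoptions(precision=1,suppress=True)
f=lambda x,y,z:px2w('scene0',255+x/4,185+y/4,z)
g=lambda x,y,z:px2w('scene0',120+(x-570)/5,210+y/5,z)
k=lambda x,y,z:px2w('scene0',425+x/5,145+y/5,z)
C=[f(*p,8) for p in[(125,33),(520,100),(450,487),(12,395)]]
print('tray',C,[np.linalg.norm(C[i]-C[(i+1)%4]) for i in range(4)],np.mean(C,0))
w=f(443,112,30);b=f(398,331,30);print('wall,bar top',w,b,np.linalg.norm(b-w))
print('pocket', f(130,100,20),f(370,142,20))
S=[g(652,32,12),g(660,229,12),g(668,365,4)];print('spat',S,np.linalg.norm(S[1]-S[0]),np.linalg.norm(S[2][:2]-S[0][:2]))
H=[k(334,362,14),k(226,490,14),k(167,548,8)];print('therm',H,np.linalg.norm(H[1]-H[0]),np.linalg.norm(H[2][:2]-H[0][:2]))
q=lambda x,y,z:px2w('side0',290+(x-380)/5,340+y/5,z)
H=[q(658,220,14),q(505,95,14),q(445,48,8)];print('th side',H,np.linalg.norm(H[1]-H[0]))
q=lambda x,y,z:px2w('side0',280+(x-380)/5,155+(y-310)/5,z)
S=[q(700,345,12),q(540,358,12),q(432,382,4)];print('sp side',S)
E
```

```text
tray [array([396.3, -70.3,   8. ]), array([445.2, 171.9,   8. ]), array([699.6, 116.7,   8. ]), array([ 645.5, -124.9,    8. ])] [np.float64(247.05827500391084), np.float64(260.3663592155037), np.float64(247.58338859739533), np.float64(255.1188760733685)] [546.7  23.3   8. ]
wall,bar top [469.  121.9  30. ] [615.7  89.9  30. ] 150.1291106933108
pocket [454.7 -64.8  20. ] [484.   78.7  20. ]
spat [array([ 469.9, -427.7,   12. ]), array([ 578. , -403.9,   12. ]), array([ 643.1, -390.6,    4. ])] 110.68046549897402 177.11852164089578
therm [array([469.3, 426. ,  14. ]), array([541. , 363.1,  14. ]), array([568.7, 333.1,   8. ])] 95.37697780359225 136.03729950019957
th side [array([465., 434.,  14.]), array([532.8, 371.1,  14. ]), array([561.1, 341.6,   8. ])] 92.41691869694809
sp side [array([ 465.1, -425. ,   12. ]), array([ 569.9, -404.4,   12. ]), array([ 639.5, -384.9,    4. ])]
```

Emit:
carry_out(
  jaw=[-1,-1,-1,-1,-1,-1,-1,-1,-1,-1,-1,-1,-1,-1],
  travel=[
    [0.368,0.086,-0.08],
    [0.368,0.086,-0.08],
    [0.368,0.086,-0.08],
    [0.368,0.086,-0.08],
    [0.368,0.086,-0.08],
    [0.368,0.086,-0.08],
    [0.368,0.086,-0.08],
    [0.368,0.086,-0.08],
    [0.368,0.086,-0.08],
    [0.368,0.086,-0.08],
    [0.368,0.086,-0.08],
    [0.368,0.086,-0.08],
    [0.368,0.086,-0.08],
    [0.368,0.086,-0.08],
  ],
  delta_rot=[
    [0,0,-6.2],
    [0,0,-6.2],
    [0,0,-6.2],
    [0,0,-6.2],
    [0,0,-6.2],
    [0,0,-6.2],
    [0,0,-6.2],
    [0,0,-6.2],
    [0,0,-6.2],
    [0,0,-6.2],
    [0,0,-6.2],
    [0,0,-6.2],
    [0,0,-6.2],
    [0,0,-6.2],
  ],
  force=40,
)

```text
t: 1.32
eef_pos: [534.3, -412.3, 151.8]
orientation: [[0.977, 0.213, -0.0], [0.213, -0.977, -0.0], [-0.0, 0.0, -1.0]]
wrist_force: [0.2, -0.6, -0.5]
finger_gap: 85.6
grip_force: 0.0
```

```bash
python3 - <<'E'
from h import *
snap('wrist','w1')
E
```

```text
(no output)
```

View pics/w1.png

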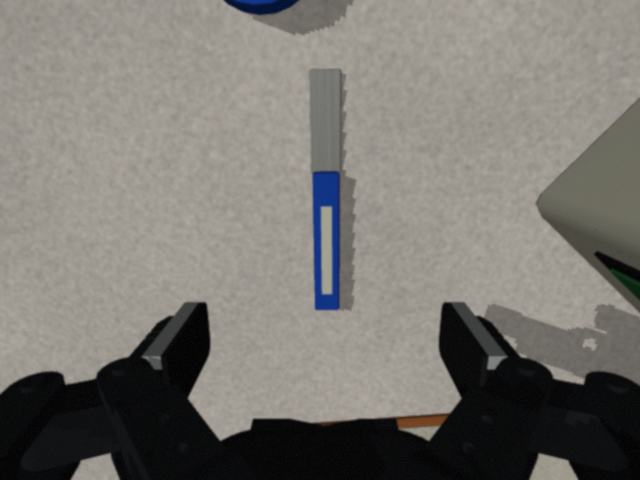

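The wrist view shows the spatula handle's far end centred at (327,309), its front at (326,172), and the blade tip at (325,69). It is almost aligned with the tool.

```bash
python3 - <<'E'
from h import *
np.set_printoptions(precision=1,suppress=True)
e=px2w('w1',327.3,309,12);m=px2w('w1',326,172,12);t=px2w('w1',324.8,69,4)
print(e,m,t,np.linalg.norm((t-e)[:2]),np.linalg.norm((e-m)[:2]))
d=(t-e)[:2];print('ang',np.degrees(np.arctan2(d[1],d[0])),np.degrees(np.arctan2((m-e)[1],(m-e)[0])));print('grip',t[:2]-110*d/np.linalg.norm(d), m[:2]-40*d/np.linalg.norm(d))
o=bot.get_obs();print(o['eef_pos'],np.degrees(np.arctan2(*o['orientation'][1::-1,0])))
E
```

```text
[ 465.8 -429.2   12. ] [ 571.6 -405.    12. ] [ 639.6 -389.3    4. ] 178.31267600820726 108.61691041672593
ang 12.937427572775228 12.899606041514748
grip [ 532.4 -413.9] [ 532.7 -414. ]
[ 534.3 -412.4  151.9] 12.308857816043197
```

Emit:
carry_out(
  jaw=[-1,-1,-1,-1,-1,-1,-1,0.3,0.6,1,1,1,1,1,1,1],
  travel=[
    [-0.002,-0.0016,-0.04],
    [-0.002,-0.0016,-0.08],
    [-0.002,-0.0016,-0.12],
    [-0.002,-0.0016,-0.14],
    [-0.002,-0.0016,-0.148],
    [-0.002,-0.0016,-0.148],
    [-0.002,-0.0016,-0.148],
    [-0.002,-0.0016,-0.148],
    [-0.002,-0.0016,-0.148],
    [-0.002,-0.0016,-0.148],
    [-0.002,-0.0016,-0.148],
    [-0.002,-0.0016,-0.148],
    [-0.002,-0.0016,-0.148],
    [-0.002,-0.0016,-0.148],
    [-0.002,-0.0016,-0.148],
    [-0.002,-0.0016,-0.148],
  ],
  delta_rot=[
    [0,0,0.6],
    [0,0,0.6],
    [0,0,0.6],
    [0,0,0.6],
    [0,0,0.6],
    [0,0,0.6],
    [0,0,0.6],
    [0,0,0.6],
    [0,0,0.6],
    [0,0,0.6],
    [0,0,0.6],
    [0,0,0.6],
    [0,0,0.6],
    [0,0,0.6],
    [0,0,0.6],
    [0,0,0.6],
  ],
  force=40,
)

```text
t: 2.7
eef_pos: [533.8, -413.3, 4.0]
orientation: [[0.974, 0.225, 0.001], [0.225, -0.974, -0.001], [0.0, 0.001, -1.0]]
wrist_force: [-0.3, 0.5, 6.5]
finger_gap: 18.8
grip_force: 39.8
```

Emit:
carry_out(
  jaw=[1,1,1,1,1,1,1,1,1,1,1,1,1,1,1,1,1,1,1,1],
  travel=[
    [0,0,0.01],
    [0,0,0.03],
    [0,0,0.07],
    [0,0.02,0.1],
    [-0.01,0.05,0.116],
    [-0.056,0.471,0.116],
    [-0.056,0.471,0.116],
    [-0.056,0.471,0.116],
    [-0.056,0.471,0.116],
    [-0.056,0.471,0.116],
    [-0.056,0.471,0.116],
    [-0.056,0.471,0.116],
    [-0.056,0.471,0.116],
    [-0.056,0.471,0.116],
    [-0.056,0.471,0.116],
    [-0.056,0.471,0.116],
    [-0.056,0.471,0.116],
    [-0.056,0.471,0.116],
    [-0.056,0.471,0.116],
    [-0.056,0.471,0.116],
  ],
  delta_rot=[
    [0,0,0],
    [0,0,0],
    [0,0,0],
    [0,0,0],
    [0,0,0],
    [0,0,-4],
    [0,0,-8],
    [0,0,-12],
    [0,0,-16],
    [0,0,-20],
    [0,0,-25.2],
    [0,0,-25.2],
    [0,0,-25.2],
    [0,0,-25.2],
    [0,0,-25.2],
    [0,0,-25.2],
    [0,0,-25.2],
    [0,0,-25.2],
    [0,0,-25.2],
    [0,0,-25.2],
  ],
)

```text
t: 4.37
eef_pos: [470.4, 8.9, 119.3]
orientation: [[0.987, -0.16, 0.005], [-0.16, -0.987, 0.035], [-0.001, -0.035, -0.999]]
wrist_force: [-0.5, 0.4, -1.9]
finger_gap: 18.4
grip_force: 39.6
```

```bash
python3 - <<'E'
from h import *
snap('wrist','w2');print(bot.get_obs()['eef_pos'])
E
```

```text
[470.22976431   9.01060969 119.29174176]
```

View pics/w2.png

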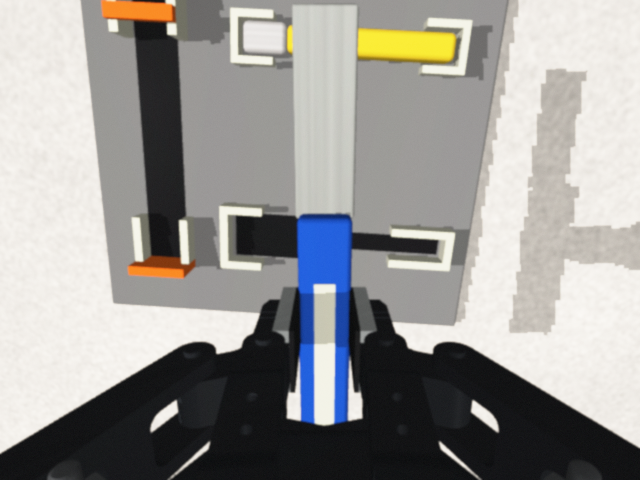

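The wrist view shows the spatula held straight, with its tip at (325,5). The orange end wall is near (162,267), the bar near (138,10), and the thermometer pocket runs from (222,237) to (450,250). The arm had not arrived yet, so I'll let it settle and measure the lane roughly.

Emit:
carry_out(
  jaw=[1,1,1],
  travel=[
    [0,0,0],
    [0,0,0],
    [0,0,0],
  ],
  delta_rot=[
    [0,0,0],
    [0,0,0],
    [0,0,0],
  ],
)

```text
t: 4.67
eef_pos: [469.9, 9.6, 119.3]
orientation: [[0.987, -0.158, 0.005], [-0.159, -0.987, 0.035], [-0.001, -0.036, -0.999]]
wrist_force: [0.5, -0.1, -0.8]
finger_gap: 18.6
grip_force: 39.6
```

```bash
python3 - <<'E'
from h import *
np.set_printoptions(precision=1,suppress=True)
P=lambda u,v,z:px2w('w2',u,v,z)
print('wall top outer',P(131,272,30),P(193,273,30)); print('lane floor black',P(149,250,8),P(179,254,8),P(139,25,8),P(176,35,8))
print('pocket end outer',P(222,237,20),P(452,250,20)); print('black', P(237,235,8),P(440,247,8))
o=bot.get_obs();R=o['orientation'];print(o['eef_pos'],np.degrees(np.arctan2(R[1,0],R[0,0])))
print(P(325,5,120))
E
```

```text
wall top outer [470.  139.9  30. ] [463.3  99.7  30. ]
lane floor black [477.4 136.2   8. ] [471.4 116.    8. ] [614.7 101.8   8. ] [605.7  81.2   8. ]
pocket end outer [481.7  78.9  20. ] [450.6 -67.5  20. ]
black [478.7  72.5   8. ] [449.5 -62.7   8. ]
[469.9   9.6 119.3] -9.123366670669203
[576.8  -8.1 120. ]
```

Emit:
carry_out(
  jaw=[1,1,1,1,1,1],
  travel=[
    [0.02,0.026,0],
    [0.04,0.052,0],
    [0.04,0.052,0],
    [0.04,0.052,0],
    [0.04,0.052,0],
    [0.04,0.052,0],
  ],
  delta_rot=[
    [-2,0.3,-3.1],
    [-2,0.3,-3.1],
    [-2,0.3,-3.1],
    [-2,0.3,-3.1],
    [-2,0.3,-3.1],
    [-2,0.3,-3.1],
  ],
)

```text
t: 5.17
eef_pos: [500.5, 7.0, 119.2]
orientation: [[0.988, -0.154, 0.004], [-0.154, -0.987, 0.036], [-0.001, -0.036, -0.999]]
wrist_force: [0.5, -0.0, -1.5]
finger_gap: 18.5
grip_force: 39.6
```

```bash
python3 - <<'E'
from h import *
snap('wrist','w3');o=bot.get_obs();R=o['orientation'];print(o['eef_pos'],R,np.degrees(np.arctan2(R[1,0],R[0,0])))
im=cv2.imread('pics/w3.png');cv2.imwrite('pics/w3b.png',cv2.resize(im[0:480,80:440],None,fx=1.25,fy=1.25,interpolation=cv2.INTER_CUBIC) if 0 else cv2.resize(im,(800,600),interpolation=cv2.INTER_CUBIC))
E
```

```text
[500.42868391   7.00527259 119.20613916] [[ 0.98803338 -0.15418143  0.00425825]
 [-0.15423451 -0.98738268  0.03587709]
 [-0.00132706 -0.03610453 -0.99934714]] -8.872411115281668
```

View pics/w3b.png

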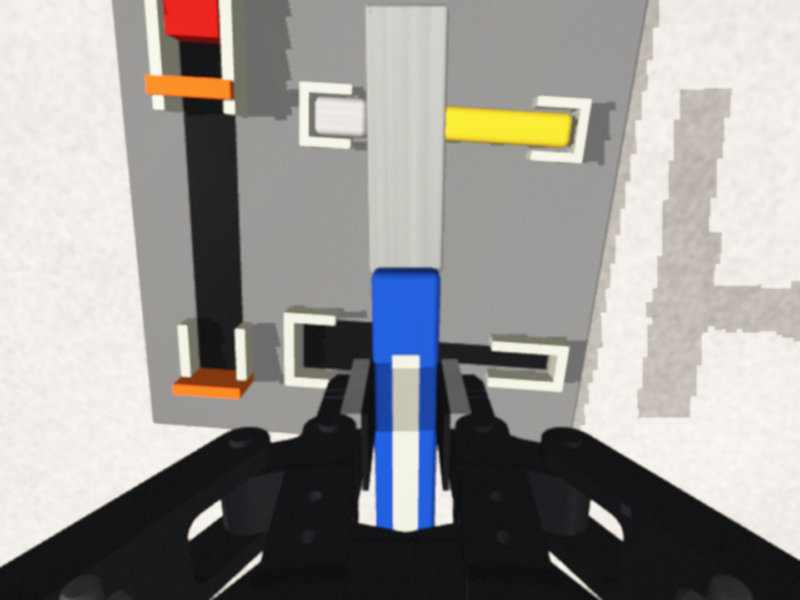

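The view shows the bar at (190,87), the wall at (212,383) and the stop at (192,20), in the 1.25× picture. The arm stopped short of the target, which suggests a joint limit, so I'll check the joints.

```bash
python3 - <<'E'
from h import *
np.set_printoptions(precision=3,suppress=True)
print(bot.get_obs()['joint_positions']); print([x for x in dir(bot) if x[0]!='_'])
P=lambda u,v,z:px2w('w3',u/1.25,v/1.25,z)
print('bar top L,R front/rear',P(145,75,30),P(233,81,30),P(145,93,30),P(234,98,30))
print('black L/R low, high',P(200,370,8),P(242,370,8),P(186,110,8),P(236,115,8))
print('wall top outer',P(173,391,30),P(241,397,30))
print('side walls near wall, inner top',P(190,322,20),P(236,326,20),P(198,370,8))
print('tip', P(366,6,115),P(446,8,115))
print('pocket ends outer',P(284,350,20),P(567,367,20)); print('pocket body sides inner top',P(336,323,20),P(334,382,20))
E
```

```text
[-0.156  0.338 -0.404  0.83   0.036  3.141]
['Unreachable', 'capture', 'close_job', 'get_obs', 'grasp_offset']
bar top L,R front/rear [622.847 109.211  30.   ] [614.096  70.604  30.   ] [615.666 111.488  30.   ] [607.184  71.943  30.   ]
black L/R low, high [471.7   136.291   8.   ] [468.281 111.912   8.   ] [609.199 104.78    8.   ] [602.97   80.555   8.   ]
wall top outer [470.309 141.71   30.   ] [461.785 105.956  30.   ]
side walls near wall, inner top [504.232 127.184  20.   ] [498.469 103.065  20.   ] [471.863 137.456   8.   ]
tip [610.029   1.259 115.   ] [606.037 -19.829 115.   ]
pocket ends outer [481.341  80.515  20.   ] [450.34  -68.421  20.   ]
pocket body sides inner top [492.461  49.54   20.   ] [458.963  57.304  20.   ]
```

Joint 6 is at its limit (3.14), so the wrist has to unwind by a full turn, which means positive yaw.

Emit:
carry_out(
  jaw=[1,1,1,1,1,1,1,1,1,1,1,1,1,1,1,1,1,1,1,1],
  travel=[
    [0,0,0.01],
    [0,0,0.02],
    [0,0,0.03],
    [0,0,0.04],
    [0,0,0.04],
    [0,0,0.04],
    [0,0,0.04],
    [0,0,0.04],
    [0,0,0.04],
    [0,0,0.04],
    [0,0,0.04],
    [0,0,0.04],
    [0,0,0.04],
    [0,0,0.04],
    [0,0,0.04],
    [0,0,0.04],
    [0,0,0.04],
    [0,0,0.04],
    [0,0,0.04],
    [0,0,0.04],
  ],
  delta_rot=[
    [0,0,7],
    [0,0,14],
    [0,0,21],
    [0,0,28],
    [0,0,35],
    [0,0,42],
    [0,0,49],
    [0,0,56],
    [0,0,63],
    [0,0,70],
    [0,0,77],
    [0,0,84],
    [0,0,91],
    [0,0,98],
    [0,0,105],
    [0,0,112],
    [0,0,119],
    [0,0,126],
    [0,0,133],
    [0,0,140],
  ],
)

```text
t: 6.88
eef_pos: [500.5, 6.9, 159.3]
orientation: [[-0.662, 0.749, -0.027], [0.749, 0.662, -0.024], [-0.0, -0.036, -0.999]]
wrist_force: [-0.8, -1.0, -1.7]
finger_gap: 18.4
grip_force: 39.6
```

Emit:
carry_out(
  jaw=[1,1,1,1,1,1,1,1,1,1,1,1,1,1,1,1,1,1,1,1],
  travel=[
    [0,0,0],
    [0,0,0],
    [0,0,0],
    [0,0,0],
    [0,0,0],
    [0,0,0],
    [0,0,0],
    [0,0,0],
    [0,0,0],
    [0,0,0],
    [0,0,0],
    [0,0,0],
    [0,0,0],
    [0,0,0],
    [0,0,0],
    [0,0,0],
    [0,0,0],
    [0,0,0],
    [0,0,0],
    [0,0,0],
  ],
  delta_rot=[
    [0,0,7],
    [0,0,14],
    [0,0,21],
    [0,0,28],
    [0,0,35],
    [0,0,42],
    [0,0,49],
    [0,0,56],
    [0,0,63],
    [0,0,70],
    [0,0,77],
    [0,0,84],
    [0,0,91],
    [0,0,98],
    [0,0,105],
    [0,0,112],
    [0,0,119],
    [0,0,126],
    [0,0,133],
    [0,0,140],
  ],
)

```text
t: 8.55
eef_pos: [500.4, 6.9, 159.3]
orientation: [[0.025, -0.999, 0.036], [-1.0, -0.025, 0.002], [-0.001, -0.036, -0.999]]
wrist_force: [-0.1, -0.1, -1.7]
finger_gap: 18.7
grip_force: 39.6
```

Emit:
carry_out(
  jaw=[1,1,1,1,1,1,1,1,1,1,1,1,1],
  travel=[
    [0,0,0],
    [0,0,0],
    [0,0.01,0],
    [0,0.02,0],
    [0,0.03,0],
    [0,0.04,-0.01],
    [0.009,0.055,-0.02],
    [0.009,0.055,-0.03],
    [0.009,0.055,-0.04],
    [0.009,0.055,-0.04],
    [0.009,0.055,-0.04],
    [0.009,0.055,-0.04],
    [0.009,0.055,-0.04],
  ],
  delta_rot=[
    [0,0,7],
    [0,0,14],
    [0,0,21],
    [0,0,28],
    [0,0,35],
    [0,0,42],
    [0,0,49],
    [0,0,56],
    [0,0,63],
    [0,0,70],
    [0,0,76],
    [0,0,76],
    [0,0,76],
  ],
)

```text
t: 9.63
eef_pos: [509.8, 61.8, 119.4]
orientation: [[0.974, -0.226, 0.007], [-0.226, -0.973, 0.035], [-0.001, -0.036, -0.999]]
wrist_force: [0.5, 0.6, -0.5]
finger_gap: 18.5
grip_force: 39.6
```

Emit:
carry_out(
  jaw=[1,1,1,1],
  travel=[
    [0,0,0],
    [0,0,0],
    [0,0,0],
    [0,0,0],
  ],
  delta_rot=[
    [-2.0,0.4,0],
    [-2.0,0.4,0],
    [-2.0,0.4,0],
    [-2.0,0.4,0],
  ],
)

```text
t: 9.97
eef_pos: [510.0, 61.9, 119.4]
orientation: [[0.975, -0.224, 0.001], [-0.224, -0.975, 0.001], [0.0, -0.001, -1.0]]
wrist_force: [0.1, 0.7, -2.1]
finger_gap: 18.5
grip_force: 39.6
```

```bash
python3 - <<'E'
from h import *
np.set_printoptions(precision=3,suppress=True)
snap('wrist','w4');o=bot.get_obs();R=o['orientation'];print(o['eef_pos'],R,np.degrees(np.arctan2(R[1,0],R[0,0])),o['joint_positions'])
im=cv2.imread('pics/w4.png');cv2.imwrite('pics/w4b.png',cv2.resize(im[0:400,60:460],None,fx=1.5,fy=1.5,interpolation=cv2.INTER_CUBIC))
E
```

```text
[509.952  61.755 119.411] [[ 0.975 -0.224  0.001]
 [-0.224 -0.975  0.001]
 [ 0.    -0.001 -1.   ]] -12.952297430750766 [-0.023  0.362 -0.366  0.842  0.001 -2.938]
```

View pics/w4b.png

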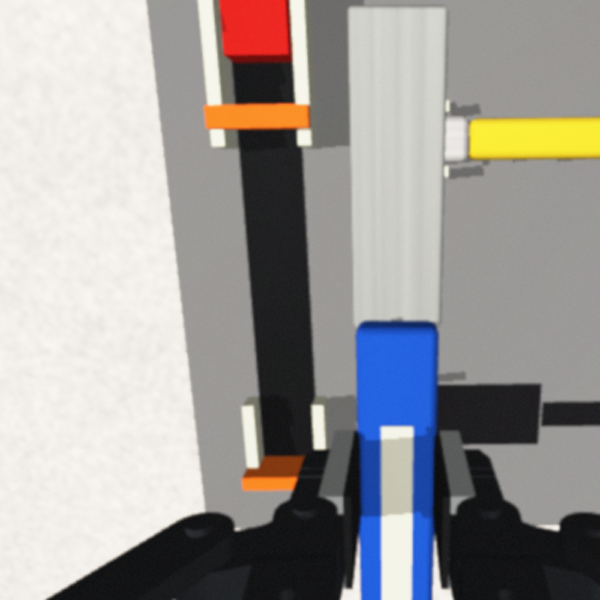

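In the crop, the bar-top corners are (205,104), (308,105), (310,129) and (205,127). The wall top's left end is near (243,490), the guide walls' inner edges are near (258,403) and (312,405), and the spatula tip spans (349,8) to (446,8).

```bash
python3 - <<'E'
from h import *
np.set_printoptions(precision=1,suppress=True)
P=lambda u,v,z:px2w('w4',60+u/1.5,v/1.5,z)
B=[P(205,104,30),P(308,105,30),P(310,129,30),P(205,127,30)];print('bar',B,np.mean(B,0),np.linalg.norm(B[0]-B[1]),np.linalg.norm(B[0]-B[3]))
G=[P(258,403,20),P(312,405,20)];print('guides inner',G,np.mean(G,0),np.linalg.norm(G[0]-G[1]))
W=[P(225,146,25),P(298,146,25)];print('bar walls inner',W,np.mean(W,0),np.linalg.norm(W[0]-W[1]))
F=[P(247,160,8),P(304,160,8),P(259,400,8),P(314,400,8)];print('floor',F,(F[0]+F[1])/2,(F[2]+F[3])/2)
print('wall outer top left',P(243,490,30),'inner top',P(243,478,30),'foot',P(262,455,8))
for z in(113,117):
  T=[P(349,8,z),P(446,8,z)];print('tip',np.mean(T,0),np.linalg.norm(T[0]-T[1]))
d=(np.mean(B,0)-np.mean(G,0));print('ang',np.degrees(np.arctan2(d[1],d[0])),np.hypot(*d[:2]))
q=F[0]+F[1]-F[2]-F[3];print(np.degrees(np.arctan2(q[1],q[0])))
E
```

```text
bar [array([623.3, 108.7,  30. ]), array([614.5,  71.8,  30. ]), array([606.3,  73.3,  30. ]), array([615.8, 111.1,  30. ])] [615.   91.2  30. ] 37.92003630036932 7.948007147838516
guides inner [array([503.3, 126.9,  20. ]), array([497. , 103.9,  20. ])] [500.1 115.4  20. ] 23.870181892598517
bar walls inner [array([608.4, 107.2,  25. ]), array([602.1,  79.9,  25. ])] [605.2  93.6  25. ] 27.980512289477595
floor [array([603.2, 104.3,   8. ]), array([597.9,  81.4,   8. ]), array([500.9, 130. ,   8. ]), array([495.1, 105.1,   8. ])] [600.6  92.9   8. ] [498.  117.6   8. ]
wall outer top left [468.4 141.9  30. ] inner top [474.1 140.2  30. ] foot [473.8 136.6   8. ]
tip [616.7  37.6 113. ] 22.023022922758898
tip [615.7  37.8 117. ] 21.433260256833968
ang -11.87385825657761 117.35360425706284
-13.529482398622854
```

Emit:
carry_out(
  jaw=[1,1,1,1,1,1,1],
  travel=[
    [-0.007,0.028,0],
    [-0.0134,0.055,-0.02],
    [-0.0134,0.055,-0.039],
    [-0.0134,0.055,-0.039],
    [-0.0134,0.055,-0.039],
    [-0.0134,0.055,-0.039],
    [-0.0134,0.055,-0.039],
  ],
  delta_rot=[
    [0,0,0.5],
    [1.2,5.4,0.5],
    [2.4,10.7,0.5],
    [2.4,10.7,0.5],
    [2.4,10.7,0.5],
    [2.4,10.7,0.5],
    [2.4,10.7,0.5],
  ],
)

```text
t: 10.6
eef_pos: [497.1, 116.4, 82.0]
orientation: [[0.96, -0.215, -0.182], [-0.211, -0.977, 0.041], [-0.186, -0.001, -0.983]]
wrist_force: [0.5, 0.9, -0.9]
finger_gap: 18.5
grip_force: 39.8
```

```bash
cat >> h.py <<'E'
U=np.array([.9767,-.2147]);V=np.array([.2147,.9767]);O=np.array([558.6,103.2])
def lane(p): d=np.array(p[:2])-O; return d@U,d@V
def state():
    o=bot.get_obs();p=o['eef_pos'];R=o['orientation']
    tip=p+R@np.array([108.3,0,4.]) ; end=p+R@np.array([-71.7,0,4.])
    print('tcp',p.round(2),'lane',np.round(lane(p),2),'tip bottom lane',np.round(lane(tip),2),'h',round(tip[2]-8,2),'end',np.round(lane(end),2),round(end[2]-8,2),'pitch',round(np.degrees(np.arcsin(-R[2,0])),2),'yaw',round(np.degrees(np.arctan2(R[1,0],R[0,0])),2),'F',o['wrist_force'].round(1),o['t'])
E
python3 -c "
from h import *
state(); snap('wrist','w5')
im=cv2.imread('pics/w5.png');cv2.imwrite('pics/w5b.png',cv2.resize(im[0:400,120:520],None,fx=1.5,fy=1.5,interpolation=cv2.INTER_CUBIC))"
```

```text
tcp [497.09 116.44  82.  ] lane [-62.92  -0.28] tip bottom lane [42.74 -0.32] h 49.91 end [-134.11   -0.24] 83.42 pitch 10.73 yaw -12.42 F [ 0.5  0.9 -0.9] 10.6
```

View pics/w5b.png

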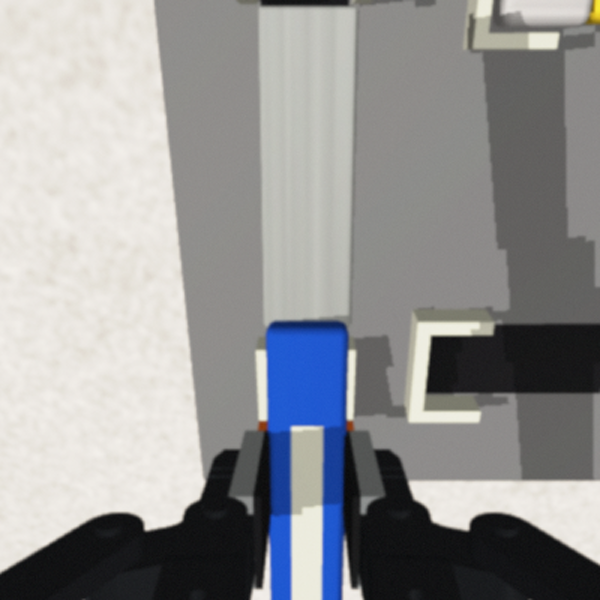

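The guide walls and the lane floor sit symmetrically about the spatula (centre about 306–307 px in the crop), so the lateral alignment is good. I'll descend now.

Emit:
carry_out(
  jaw=[1,1,1,1,1,1,1,1,1,1,1,1,1],
  travel=[
    [0,0,-0.015],
    [0,0,-0.03],
    [0,0,-0.04],
    [0,0,-0.044],
    [0,0,-0.044],
    [0.005,-0.001,-0.044],
    [0.01,-0.002,-0.045],
    [0.015,-0.003,-0.045],
    [0.02,-0.0043,-0.046],
    [0.024,-0.005,-0.046],
    [0.028,-0.006,-0.046],
    [0.031,-0.0066,-0.046],
    [0.031,-0.0066,-0.046],
  ],
  delta_rot=[
    [0,0,0],
    [0,0,0],
    [0,0,0],
    [0,0,0],
    [0,0,0],
    [0,0,0],
    [0,0,0],
    [0,0,0],
    [0,0,0],
    [0,0,0],
    [0,0,0],
    [0,0,0],
    [0,0,0],
  ],
  force=60,
)

```text
t: 11.73
eef_pos: [528.4, 110.0, 34.3]
orientation: [[0.959, -0.215, -0.185], [-0.211, -0.977, 0.041], [-0.189, -0.001, -0.982]]
wrist_force: [-0.4, 0.8, -0.6]
finger_gap: 17.7
grip_force: 63.1
```

```bash
python3 -c "
from h import *
state()"
```

```text
tcp [528.39 109.96  34.27] lane [-30.96   0.12] tip bottom lane [74.62  0.11] h 1.82 end [-102.12    0.12] 35.92 pitch 10.92 yaw -12.4 F [-0.4  0.8 -0.6] 11.7333
```

Emit:
carry_out(
  jaw=[1,1,1,1,1,1,1,1,1,1],
  travel=[
    [0.003,-0.0007,0.0005],
    [0.006,-0.0013,0.0005],
    [0.009,-0.002,0.0005],
    [0.012,-0.0026,0.0005],
    [0.015,-0.0033,0.0005],
    [0.0175,-0.0039,0.0005],
    [0.02,-0.0044,0.0005],
    [0.02,-0.0044,0.0005],
    [0.02,-0.0044,0.0005],
    [0.02,-0.0044,0.0005],
  ],
  delta_rot=[
    [0,0,0],
    [0,0,0],
    [0,0,0],
    [0,0,0],
    [0,0,0],
    [0,0,0],
    [0,0,0],
    [0,0,0],
    [0,0,0],
    [0,0,0],
  ],
)

```text
t: 12.57
eef_pos: [547.0, 105.8, 34.7]
orientation: [[0.959, -0.215, -0.186], [-0.211, -0.977, 0.041], [-0.191, -0.0, -0.982]]
wrist_force: [-5.7, 0.8, -0.7]
finger_gap: 17.8
grip_force: 63.1
```

```bash
python3 -c "
from h import *
state(); snap('scene','s6');snap('side','d6');snap('wrist','w6')
a=np.zeros((600,800,3),np.uint8);R=lambda n,x,y,w,h,s:cv2.resize(cv2.imread(f'pics/{n}.png')[y:y+h,x:x+w],None,fx=s,fy=s,interpolation=cv2.INTER_CUBIC)
a[:360,:480]=R('w6',160,0,320,240,1.5)
a[360:600,:400]=R('d6',250,215,100,60,4)
a[:400,490:800]=R('s6',325,200,62,80,5)
cv2.imwrite('pics/m6.png',a)"
```

```text
tcp [547.05 105.83  34.7 ] lane [-11.85   0.09] tip bottom lane [93.7   0.11] h 2.09 end [-8.299e+01  8.000e-02] 36.47 pitch 11.01 yaw -12.39 F [-5.7  0.8 -0.7] 12.5667
```

View pics/m6.png

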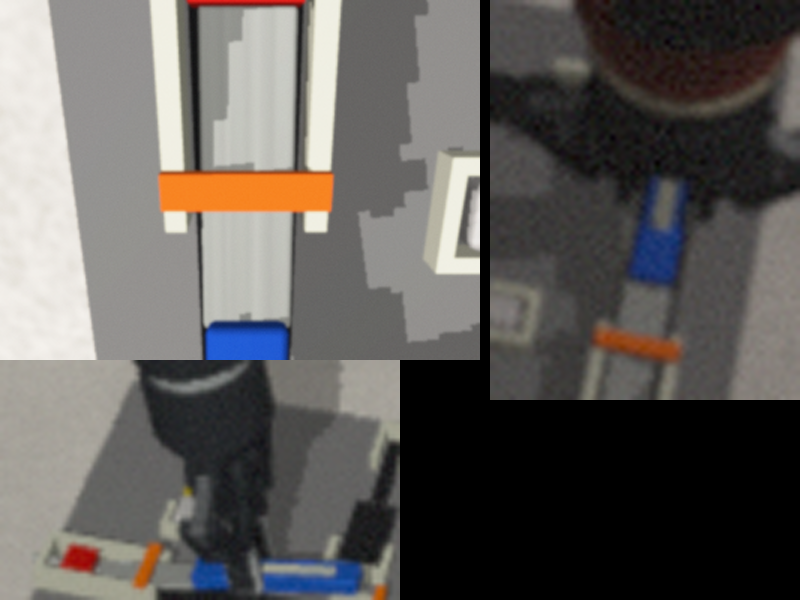

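The blade is under the bar and centred between the walls, and the stop is pressed back with about 5 N. The handle is inside the end wall, so I'll lay it down now.

Emit:
carry_out(
  jaw=[1,1,1,1,1,1,1,1,1,1,1,1],
  travel=[
    [-0.0006,0.0001,-0.003],
    [-0.0011,0.0002,-0.0059],
    [-0.0015,0.0003,-0.0084],
    [-0.0018,0.0004,-0.0108],
    [-0.002,0.0004,-0.0133],
    [-0.0023,0.0005,-0.0158],
    [-0.0025,0.0005,-0.0176],
    [-0.0026,0.0006,-0.0194],
    [-0.0027,0.0006,-0.0207],
    [-0.0027,0.0006,-0.0216],
    [-0.0027,0.0006,-0.0216],
    [-0.0027,0.0006,-0.0216],
  ],
  delta_rot=[
    [-0.32,-1.46,0],
    [-0.64,-2.93,0],
    [-0.91,-4.15,0],
    [-1.18,-5.37,0],
    [-1.45,-6.59,0],
    [-1.72,-7.8,0],
    [-1.91,-8.68,0],
    [-2.1,-9.57,0],
    [-2.23,-10.1,0],
    [-2.36,-10.74,0],
    [-2.36,-10.74,0],
    [-2.36,-10.74,0],
  ],
)

```text
t: 13.72
eef_pos: [544.2, 106.5, 13.2]
orientation: [[0.977, -0.214, 0.0], [-0.214, -0.977, 0.0], [0.0, -0.0, -1.0]]
wrist_force: [-4.8, 1.2, -0.9]
finger_gap: 18.0
grip_force: 63.2
```

```bash
python3 -c "
from h import *
state()"
```

```text
tcp [544.23 106.46  13.16] lane [-14.74   0.1 ] tip bottom lane [93.57  0.14] h 1.16 end [-8.644e+01  8.000e-02] 1.15 pitch -0.0 yaw -12.38 F [-4.8  1.2 -0.9] 13.7167
```

Emit:
carry_out(
  jaw=[1,1,1,1,1,1],
  travel=[
    [-0.001,0.0002,-0.0004],
    [-0.002,0.0004,-0.0008],
    [-0.0025,0.0005,-0.001],
    [-0.0025,0.0005,-0.001],
    [-0.0025,0.0005,-0.001],
    [-0.0025,0.0005,-0.001],
  ],
  delta_rot=[
    [0,0,0],
    [0,0,0],
    [0,0,0],
    [0,0,0],
    [0,0,0],
    [0,0,0],
  ],
)

```text
t: 14.22
eef_pos: [542.8, 106.9, 12.5]
orientation: [[0.977, -0.215, 0.002], [-0.215, -0.977, 0.0], [0.002, -0.001, -1.0]]
wrist_force: [-3.7, 0.3, 3.0]
finger_gap: 17.9
grip_force: 63.6
```

Emit:
carry_out(
  jaw=[0.4,0.2,0.2,0.2,0.2,0.2,0.2,0.2,0.2,0,0,0,0,0,0],
  travel=[
    [0,0,0],
    [0,0,0],
    [0,0,0],
    [0,0,0],
    [0,0,0],
    [0,0,0],
    [0,0,0.015],
    [0,0,0.04],
    [0,0,0.08],
    [0,0,0.12],
    [-0.03,0,0.15],
    [-0.06,0,0.16],
    [-0.08,0,0.16],
    [-0.08,0,0.16],
    [-0.08,0,0.16],
  ],
  delta_rot=[
    [0,0,0],
    [0,0,0],
    [0,0,0],
    [0,0,0],
    [0,0,0],
    [0,0,0],
    [0,0,0],
    [0,0,0],
    [0,0,0],
    [0,0,0],
    [0,0,0],
    [0,0,0],
    [0,0,0],
    [0,0,0],
    [0,0,0],
  ],
)

```text
t: 15.47
eef_pos: [462.2, 106.9, 172.8]
orientation: [[0.977, -0.214, 0.002], [-0.214, -0.977, 0.0], [0.002, -0.001, -1.0]]
wrist_force: [0.6, -0.1, 0.6]
finger_gap: 42.6
grip_force: 0.0
```

```bash
python3 -c "
from h import *
np.set_printoptions(precision=3,suppress=True)
snap('wrist','w7');o=bot.get_obs();print(o['eef_pos'],o['joint_positions'])
cv2.imwrite('pics/w7b.png',cv2.resize(cv2.imread('pics/w7.png'),(800,600),interpolation=cv2.INTER_CUBIC))"
```

```text
[463.    106.885 172.51 ] [ 0.073  0.24  -0.386  0.943  0.    -2.853]
```

View pics/w7b.png

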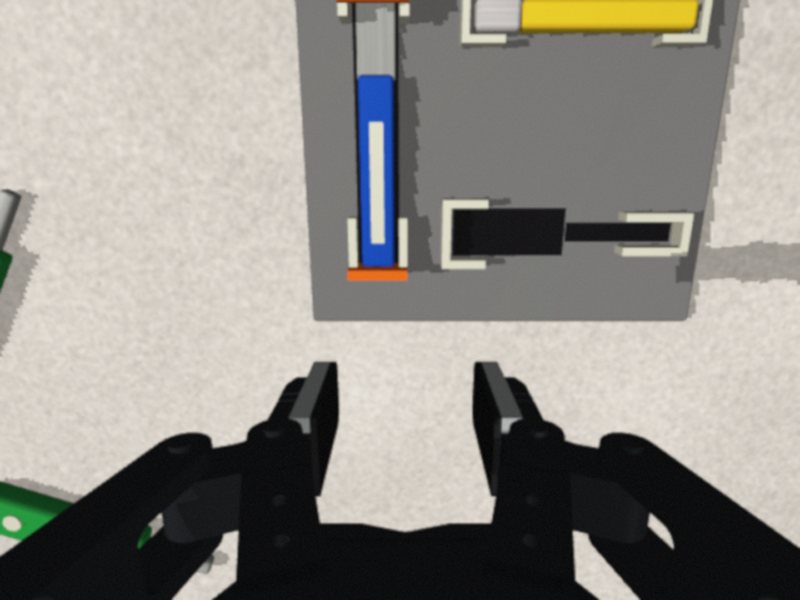

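The spatula lies flat in the lane: its handle end is against the orange wall at (378,268), between the guides. The pocket's black floor runs from (452,232) to (672,232). By my count I've now viewed 11 pictures, one over the limit of 10, so I'll rely on image code from here. Next is the thermometer.

Emit:
carry_out(
  jaw=[0,0,0,0,0,0,0,0,0,0,0,0,0],
  travel=[
    [0.042,0.287,-0.022],
    [0.042,0.287,-0.022],
    [0.042,0.287,-0.022],
    [0.042,0.287,-0.022],
    [0.042,0.287,-0.022],
    [0.042,0.287,-0.022],
    [0.042,0.287,-0.022],
    [0.042,0.287,-0.022],
    [0.042,0.287,-0.022],
    [0.042,0.287,-0.022],
    [0.042,0.287,-0.022],
    [0.042,0.287,-0.022],
    [0.042,0.287,-0.022],
  ],
  delta_rot=[
    [0,0,-4],
    [0,0,-8],
    [0,0,-12],
    [0,0,-16],
    [0,0,-20],
    [0,0,-24],
    [0,0,-28],
    [0,0,-31],
    [0,0,-31],
    [0,0,-31],
    [0,0,-31],
    [0,0,-31],
    [0,0,-31],
  ],
)

```text
t: 16.6
eef_pos: [504.9, 392.9, 150.6]
orientation: [[0.726, -0.687, 0.001], [-0.687, -0.726, -0.0], [0.001, -0.001, -1.0]]
wrist_force: [-0.1, -0.2, 0.1]
finger_gap: 42.5
grip_force: 0.0
```

```bash
cat > t.py <<'E'
from h import *
np.set_printoptions(precision=2,suppress=True)
def green(name,z=14):
    im=cv2.imread(f'pics/{name}.png');b,g,r=[im[:,:,i].astype(int) for i in range(3)]
    m=((g>1.6*r)&(g>1.6*b)&(g>60)).astype(np.uint8)
    m=cv2.morphologyEx(m,cv2.MORPH_CLOSE,np.ones((25,25),np.uint8))
    for c in cv2.findContours(m,cv2.RETR_EXTERNAL,cv2.CHAIN_APPROX_NONE)[0]:
        if cv2.contourArea(c)<300: continue
        w=np.array([px2w(name,*p[0],z)[:2] for p in c],np.float32)
        (cx,cy),(a,bb),ang=cv2.minAreaRect(w); bx=cv2.boxPoints(((cx,cy),(a,bb),ang))
        e=bx[1]-bx[0] if np.linalg.norm(bx[1]-bx[0])>np.linalg.norm(bx[2]-bx[1]) else bx[2]-bx[1]
        print('green px',c[:,0].min(0),c[:,0].max(0),'centre',np.array([cx,cy]),'size',a,bb,'axis',np.degrees(np.arctan2(e[1],e[0])))
E
python3 - <<'E'
from t import *
snap('wrist','w8');o=bot.get_obs();R=o['orientation'];print(o['eef_pos'],np.degrees(np.arctan2(R[1,0],R[0,0])),o['joint_positions'],o['finger_gap'])
green('w8')
P=lambda u,v,z:px2w('w7',u/1.25,v/1.25,z)
B=[P(452,209,8),P(452,255,8),P(566,209,8),P(566,255,8),P(566,222,8),P(566,242,8),P(672,222,8),P(672,242,8)]
for b in B: print('black',b,lane(b))
W=[P(442,201,20),P(442,268,20),P(693,213,20),P(690,255,20)]
for b in W: print('outer',b,lane(b))
# spatula handle end top & wall
print('handle end',lane(P(378,266,20)),'front',lane(P(376,75,20)))
E
```

```text
[504.82 393.04 150.62] -43.42386409979554 [ 0.55  0.56  0.05  1.06 -0.   -1.84] 42.60239239135087
green px [307 169] [341 290] centre [500.29 397.26] size 24.36980438232422 93.3536605834961 axis -42.779926
black [494.12  70.55   8.  ] (np.float64(-55.968106204822625), np.float64(-45.73170607523866))
black [465.42  76.07   8.  ] (np.float64(-85.18194204709809), np.float64(-46.49863369133334))
black [478.78   0.91   8.  ] (np.float64(-55.994018507076625), np.float64(-117.0417377245963))
black [449.68   4.59   8.  ] (np.float64(-85.20655944030639), np.float64(-119.70147873546783))
black [470.71   1.93   8.  ] (np.float64(-64.09546436723764), np.float64(-117.77935749724384))
black [458.06   3.53   8.  ] (np.float64(-76.79480193065669), np.float64(-118.93560573342194))
black [456.35 -63.29   8.  ] (np.float64(-64.1192308490733), np.float64(-184.5646846069337))
black [443.54 -62.44   8.  ] (np.float64(-76.8180452436267), np.float64(-186.48583919552095))
outer [501.49  76.35  20.  ] (np.float64(-50.01827480290252), np.float64(-38.48328212027575))
outer [461.25  84.34  20.  ] (np.float64(-91.03486812307756), np.float64(-39.326903887330204))
outer [461.98 -69.94  20.  ] (np.float64(-57.1914789218663), np.float64(-189.84587133514398))
outer [436.39 -66.71  20.  ] (np.float64(-82.87987930908602), np.float64(-192.1879158980884))
handle end (np.float64(-89.75116947207711), np.float64(0.45047186543502066)) front (np.float64(19.350658494555873), np.float64(-0.15667359325680416))
```

Emit:
carry_out(
  jaw=[0,0,0,0,0,0,0,0.3,1,1,1,1,1,1],
  travel=[
    [-0.0008,0.0009,-0.03],
    [-0.0008,0.0009,-0.07],
    [-0.0008,0.0009,-0.11],
    [-0.0008,0.0009,-0.135],
    [-0.0008,0.0009,-0.146],
    [-0.0008,0.0009,-0.146],
    [-0.0008,0.0009,-0.146],
    [-0.0008,0.0009,-0.146],
    [-0.0008,0.0009,-0.146],
    [-0.0008,0.0009,-0.146],
    [-0.0008,0.0009,-0.146],
    [-0.0008,0.0009,-0.146],
    [-0.0008,0.0009,-0.146],
    [-0.0008,0.0009,-0.146],
  ],
  delta_rot=[
    [0,0,0.6],
    [0,0,0.6],
    [0,0,0.6],
    [0,0,0.6],
    [0,0,0.6],
    [0,0,0.6],
    [0,0,0.6],
    [0,0,0.6],
    [0,0,0.6],
    [0,0,0.6],
    [0,0,0.6],
    [0,0,0.6],
    [0,0,0.6],
    [0,0,0.6],
  ],
  force=40,
)

```text
t: 17.82
eef_pos: [505.3, 395.7, 6.8]
orientation: [[0.734, -0.679, 0.005], [-0.679, -0.734, 0.002], [0.002, -0.005, -1.0]]
wrist_force: [-0.2, -0.1, 6.6]
finger_gap: 24.6
grip_force: 40.1
```

Emit:
carry_out(
  jaw=[1,1,1,1,1,1,1,1,1,1,1,1,1,1,1,1,1,1],
  travel=[
    [0,0,0.01],
    [0,0,0.03],
    [0,0,0.07],
    [0,-0.02,0.1],
    [0,-0.05,0.115],
    [-0.01,-0.08,0.115],
    [-0.01,-0.11,0.115],
    [-0.015,-0.15,0.115],
    [-0.02,-0.19,0.115],
    [-0.025,-0.23,0.115],
    [-0.028,-0.265,0.115],
    [-0.03,-0.3,0.115],
    [-0.033,-0.33,0.115],
    [-0.035,-0.36,0.115],
    [-0.035,-0.373,0.115],
    [-0.035,-0.373,0.115],
    [-0.035,-0.373,0.115],
    [-0.035,-0.373,0.115],
  ],
  delta_rot=[
    [0,0,0],
    [0,0,0],
    [0,0,0],
    [0,0,0],
    [0,0,-6],
    [0,0,-12],
    [0,0,-18],
    [0,0,-24],
    [0,0,-30],
    [0,0,-36],
    [0,0,-42],
    [0,0,-48],
    [0,0,-54],
    [0,0,-59.4],
    [0,0,-59.4],
    [0,0,-59.4],
    [0,0,-59.4],
    [0,0,-59.4],
  ],
)

```text
t: 19.32
eef_pos: [468.9, 22.4, 119.9]
orientation: [[-0.21, -0.978, 0.001], [-0.978, 0.21, -0.001], [0.0, -0.001, -1.0]]
wrist_force: [-0.7, 0.7, 0.2]
finger_gap: 24.4
grip_force: 39.5
```

```bash
python3 - <<'E'
from t import *
snap('wrist','w9');o=bot.get_obs();R=o['orientation'];p=o['eef_pos'];print(p,R[:,2],np.degrees(np.arctan2(R[1,0],R[0,0])))
im=cv2.imread('pics/w9.png').astype(int);b,g,r=im[:,:,0],im[:,:,1],im[:,:,2]
m=(g>1.5*r)&(g>1.5*b)&(g>50)
for v in range(0,480,20):
    u=np.flatnonzero(m[v]); 
    if len(u)>3: 
        d=[R.T@(px2w('w9',x,v,p[2]+7.2)-p) for x in(u.min(),u.max())]
        print(v,u.min(),u.max(),d[0][:2],d[1][:2],'mid',(d[0]+d[1])[1]/2)
vs=np.flatnonzero(m[:,300:350].any(1));print('front edge',vs.min(),R.T@(px2w('w9',324,vs.min(),p[2]+7.2)-p))
# probe: grey column profile above the front edge
for v in range(max(0,vs.min()-110),vs.min(),10): print(v,im[v,270:380:5].sum(1)//3)
E
```

```text
[468.81  22.62 119.72] [ 0. -0. -1.] -102.11315668863952
220 290 359 [ 37.72 -12.02] [37.7  12.74] mid 0.35824078411923566
240 290 358 [ 30.24 -12.21] [30.22 12.55] mid 0.16730205553946487
260 291 358 [ 22.53 -12.04] [22.51 12.72] mid 0.34027983732830425
280 291 357 [ 14.58 -12.24] [14.56 12.53] mid 0.14320184958815396
300 292 356 [  6.38 -12.07] [ 6.37 12.33] mid 0.1306509024433815
320 293 356 [ -2.07 -11.89] [-2.08 12.51] mid 0.311268442512616
340 293 355 [-10.8  -12.09] [-10.81  12.3 ] mid 0.10420713431593942
360 294 354 [-19.81 -11.91] [-19.82  12.09] mid 0.09040126503581813
380 294 354 [-29.12 -12.12] [-29.13  12.27] mid 0.07600421881090824
400 294 354 [-38.75 -12.34] [-38.75  12.46] mid 0.06111907554670015
420 296 353 [-48.71 -11.73] [-48.71  12.24] mid 0.25621423974089375
front edge 204 [43.54  0.19 -7.18]
94 [135 135 134 135 135 135 137 174 162 117 127 129 124 125 175 215 137 136
 137 136 135 138]
104 [138 137 136 135 136 137 105 176 145 163 178 177 155 166 168 220 139 138
 137 137 138 138]
114 [136 137 136 138 136 137 138 175 149 164 178 176 176 166 169 209 139 137
 138 139 136 138]
124 [135 137 137 137 136 136 135 173 147 162 177 176 177 167 169 200 137 139
 137 135 139 138]
134 [138 136 137 137 139 138 140 174 146 163 177 176 176 167 169 203 139 140
 138 140 137 140]
144 [137 137 135 135 138 138 138 229 203 161 176 175 176 168 226 201 136 140
 139 139 140 138]
154 [140 138 138 139 139 139 139 228 203 160 177 176 175 164 226 200 140 139
 138 140 139 139]
164 [139 139 139 138 139 138 139 139 122 160 175 174 176 165 140 140 140 140
 139 140 141 140]
174 [140 139 138 137 137 139 140 139 129 159 175 174 175 166 139 139 139 141
 138 138 139 139]
184 [141 140 139 138 139 140 140 140 128 157 175 174 175 163 139 142 141 142
 139 140 141 140]
194 [140 140 139 141 140 140 139 140 126 111 122 146 150 122 141 141 140 141
 139 141 140 141]
```

```bash
python3 - <<'E'
from t import *
im=cv2.imread('pics/w9.png').astype(int).mean(2)
for v in (110,130,150): print(v,im[v,298:356].astype(int))
print(im[20:110:2,326].astype(int), im[20:170:3,307].astype(int))
o=bot.get_obs();R=o['orientation'];p=o['eef_pos'];
for u,v in((304,150),(348,150)): print(R.T@(px2w('w9',u,v,20)-p))
E
```

```text
110 [138 136 138 143 159 173 175 175 177 173 175 171 149 124 128 140 152 165
 170 173 173 174 178 180 180 180 178 176 175 176 178 176 176 175 175 174
 173 167 162 148 136 145 170 178 181 206 224 220 192 150 139 137 139 136
 138 136 136 138]
130 [138 139 138 142 156 171 175 173 175 175 173 170 147 119 124 141 152 162
 169 173 174 174 176 179 182 181 177 177 175 174 177 176 176 177 175 175
 170 167 158 146 137 151 169 174 174 174 174 169 155 143 139 139 140 138
 137 138 138 139]
150 [136 138 139 147 180 214 226 229 229 229 228 225 204 154 127 138 151 161
 168 170 173 175 174 179 180 179 178 176 175 177 176 177 175 175 176 178
 171 167 158 151 168 206 224 228 229 228 224 200 158 140 137 138 138 138
 138 139 137 139]
[164 161 162 158 159 165 166 169 170 169 166 166 170 174 172 170 169 165
 162 161 159 154 115  96  96  97  95  96  96  97  98  96  97 112 172 144
 119 130 167 175 176 176 177 176 176] [169 168 167 166 167 164 162 161 162 164 168 168 168 168 157  96  96  96
  95  96  95  96 111 175 174 176 177 176 176 174 173 176 174 174 174 173
 175 175 175 182 203 229 229 229 228 227 147 138 139 138]
[ 55.82 -12.09  99.76]
[55.78 14.73 99.73]
```

```bash
python3 - <<'E'
from t import *
o=bot.get_obs();R=o['orientation'];p=o['eef_pos']
for v in(86.5,157): print(v,R.T@(px2w('w9',307,v,20)-p), R.T@(px2w('w9',302.3,v,20)-p),R.T@(px2w('w9',345.2,v,20)-p))
print('probe tip', [R.T@(px2w('w9',326,v,p[2]+z)-p) for v,z in((96,1),(94,1),(92,-6.8))], 'front',R.T@(px2w('w9',324,203,p[2]+7.2)-p))
# w7 : probe wall inner start and body wall start, tray coords
for u,v in((618,215),(620,252),(486,203),(485,266)): print(lane(px2w('w7',u/1.25,v/1.25,20)))
E
```

```text
86.5 [92.05 -9.77 99.78] [ 92.05 -12.51  99.78] [92.01 12.53 99.75]
157 [ 51.62 -10.32  99.76] [ 51.63 -13.2   99.76] [51.59 13.08 99.73]
probe tip [array([80.03,  0.93, -0.96]), array([80.67,  0.93, -0.96]), array([81.92,  0.96,  6.84])] front [43.9   0.19 -7.18]
(np.float64(-58.37088958808795), np.float64(-144.8105818432115))
(np.float64(-80.98914941482829), np.float64(-148.77019484867347))
(np.float64(-51.207731394376), np.float64(-64.87022293809068))
(np.float64(-89.77307375089245), np.float64(-66.00692414490713))
```

Emit:
carry_out(
  jaw=[1,1,1,1,1,1,1,1,1,1,1,1],
  travel=[
    [-0.0005,-0.0025,0],
    [-0.0005,-0.0025,-0.03],
    [-0.0005,-0.0025,-0.06],
    [-0.0005,-0.0025,-0.08],
    [-0.0005,-0.0025,-0.087],
    [-0.0005,-0.0025,-0.092],
    [-0.0005,-0.0025,-0.096],
    [-0.0005,-0.0025,-0.099],
    [-0.0005,-0.0025,-0.101],
    [-0.0005,-0.0025,-0.1025],
    [-0.0005,-0.0025,-0.1035],
    [-0.0005,-0.0025,-0.1035],
  ],
  delta_rot=[
    [0,0,0],
    [0,0,0],
    [0,0,0],
    [0,0,0],
    [0,0,0],
    [0,0,0],
    [0,0,0],
    [0,0,0],
    [0,0,0],
    [0,0,0],
    [0,0,0],
    [0,0,0],
  ],
)

```text
t: 20.37
eef_pos: [468.4, 19.2, 16.0]
orientation: [[-0.211, -0.977, 0.001], [-0.977, 0.211, -0.001], [0.001, -0.001, -1.0]]
wrist_force: [0.1, -0.0, -0.6]
finger_gap: 24.8
grip_force: 39.5
```

Emit:
carry_out(
  jaw=[1,1,1],
  travel=[
    [0,0,-0.0005],
    [0,0,-0.0009],
    [0,0,-0.0009],
  ],
  delta_rot=[
    [0,0,0],
    [0,0,0],
    [0,0,0],
  ],
)

```text
t: 20.62
eef_pos: [468.2, 19.2, 14.9]
orientation: [[-0.211, -0.977, 0.0], [-0.977, 0.211, -0.001], [0.001, -0.001, -1.0]]
wrist_force: [-0.7, -0.3, -0.2]
finger_gap: 24.7
grip_force: 39.5
```

Emit:
carry_out(
  jaw=[0.3,0.2,0.1,0.1,0.1,0.1,0.1,0.1,0.1,0.1,0.1,0.1,0.1,0.1],
  travel=[
    [0,0,0],
    [0,0,0],
    [0,0,0],
    [0,0,0],
    [0,0,0],
    [0,0,0.015],
    [0,0,0.04],
    [0,0,0.08],
    [0,0.02,0.12],
    [0,0.04,0.15],
    [0,0.06,0.15],
    [0,0.06,0.15],
    [0,0.06,0.15],
    [0,0.06,0.15],
  ],
  delta_rot=[
    [0,0,0],
    [0,0,0],
    [0,0,0],
    [0,0,0],
    [0,0,0],
    [0,0,0],
    [0,0,0],
    [0,0,0],
    [0,0,0],
    [0,0,0],
    [0,0,0],
    [0,0,0],
    [0,0,0],
    [0,0,0],
  ],
)

```text
t: 21.78
eef_pos: [467.6, 79.0, 164.2]
orientation: [[-0.211, -0.978, -0.001], [-0.978, 0.211, -0.001], [0.001, 0.001, -1.0]]
wrist_force: [-0.1, -0.0, 1.2]
finger_gap: 38.4
grip_force: 0.0
```

```bash
python3 - <<'E'
from t import *
snap('wrist','w10'); green('w10',22); print(bot.get_obs()['t'])
print('expected body centre',O-70*U-(115.2-20)*V,'axis',-12.3-90)
im=cv2.imread('pics/w10.png').astype(int)
# white walls + blue handle + yellow torch checks in tray coords
b,g,r=im[:,:,0],im[:,:,1],im[:,:,2]
for nm,m,z in(('blue',(b>2*r)&(b>90),20),('yellow',(r>2*b)&(g>2*b)&(r>120)&(g>120),22),('white',(im.min(2)>185),20)):
    n,l,s,c=cv2.connectedComponentsWithStats(m.astype(np.uint8))
    for i in range(1,n):
        if s[i,4]>150:
            v,u=np.nonzero(l==i); w=np.array([lane(px2w('w10',x,y,z)) for x,y in zip(u[::3],v[::3])]); print(nm,s[i],w.min(0),w.max(0))
E
```

```text
green px [287  80] [324 214] centre [468.8   24.34] size 93.56702423095703 26.07655906677246 axis 77.78433
21.8333
expected body centre [469.79  25.25] axis -102.3
blue [ 193  261  138   26 2344] [-88.92 -11.23] [19.1   9.69]
yellow [ 113   30   39  144 3008] [  41.62 -173.49] [ 56.39 -79.63]
white [    0     0   227   445 26591] [  -4.11 -191.33] [208.98 164.99]
white [  380     0   260   439 92143] [-368.69 -192.69] [-128.38  156.56]
white [284   4  39  66 975] [ -82.25 -189.61] [ -57.33 -150.25]
white [102  19  44  38 486] [  36.95 -180.5 ] [  63.76 -157.99]
white [134 178  19  27 441] [ 44.46 -75.77] [ 56.66 -56.32]
white [125 185  40  31 341] [ 36.98 -70.56] [ 63.66 -47.87]
white [278 193  56  34 582] [-90.03 -65.09] [-49.41 -39.66]
white [294 255  37   5 184] [-88.76 -16.51] [-60.69 -13.14]
white [224 272  89   9 710] [-74.65  -2.34] [-5.32  4.44]
white [295 292  36   5 180] [-87.39  14.7 ] [-60.9   18.26]
white [  259   320   131   104 10933] [-141.33   39.42] [-27.58 141.14]
white [120 411  18  22 160] [ 81.03 128.89] [ 98.21 151.43]
white [511 410  19  25 173] [-268.67  126.81] [-249.86  151.39]
white [ 145  426   49   54 1063] [ 32.61 144.72] [ 80.71 204.79]
white [ 455  426   49   54 1050] [-251.06  143.99] [-201.49  203.83]
```

```bash
python3 -c "
from cell import bot
print(bot.close_job())"
```

```text
the job is handed in; nothing more can be done
None
```

The job is handed in at about 22 s: the spatula is sprung home against the end wall and the thermometer is in its pocket, about 2 mm towards the probe end by camera estimate and checked only by image measurement, not by eye; I viewed 11 pictures, one over the limit of 10.

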